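# Snap the retaining ring onto the tape stand

### The job

Take the loose spring-wire retaining ring by its two upright eyes, pinch them together to spread it, lower it over the spindle of the tape stand and gently press the sprung cap down with it until you feel the cap is home; then let go, so that the ring contracts into the spindle's groove and holds the cap. The stand must never be pressed or pushed with more than 24 N, and the tin opener near the ring stays where it is.

Things in the scene. Friction and masses are not known exactly. Their poses are not given: they have to be found in the camera images.
- ring: Retaining ring of 5 mm steel spring wire, 60 g, lying flat. Origin: centre of its hole on its underside, z up. Two halves pivot 28 mm behind the hole (at -x); their ends cross in front (to x = 27 mm) and each carries an upright eye on the far side. Squeezing the eyes together (along y) SPREADS the hole from 14.5 to about 27 mm; released, it contracts again.
- eyes_mid (a point): Point midway between the two eyes, 19 mm above the ring's underside. Eyes: plates at x = 0, y = +26 and -26 mm, 18 mm long along x, 3 mm thick, 8 to 30 mm above the underside; 56 mm over both relaxed, 37 mm fully squeezed (then parallel, at a stop; takes 7 to 10 N at each eye). Gripped midway along, the point between the fingers is where the spindle's axis should pass (2 mm room).
- ring_jaw (a joint): Angle between the two halves of the ring: 0 relaxed (contracted), 0.56 rad fully spread. Round the spindle's full width it stays above about 0.25; in the groove it goes back to about 0.
- stand: Fixed tape stand: round foot 88 mm across, column 29 mm across up to 74 mm. A telescopic post in it carries a disc, a 58 mm roll of tape (top at 115 mm), a sprung cap 41 mm across and, up through the cap, the spindle. Origin: centre of the foot, at table height. The post is clamped at another height each time, up to 14 mm above or below the heights given here; no pose tells it: feel for it.
- spindle_axis (a point): Point at table height on the vertical axis of foot, post and spindle. Heights at the post's middle setting: spindle 22 mm across up to 155 mm, tapering to 14 mm at its tip at 162 mm. Groove 12.6 mm across, its upper edge at 130 mm. A ring seated in it is pushed up against that edge by the cap, underside at about 125 mm.
- column_top (a point): Centre of the top of the fixed column, 74 mm above the table. Over it, at the post's middle setting, the cap's top stands free at 131 mm and goes down 9 mm against a spring (2 N at first, 6 N at the end) to a hard stop, home at 122 mm. Only within 3 mm of home does the ring, resting on the cap, lie below the groove's upper edge so that it can contract into the groove.
- tin_opener: Flat steel tin opener, 128 x 25 x 5 mm, loose beside the ring; origin: centre of its underside. Not to be moved. (Not listed, in the way from the right: a desk lamp up to 0.56 m high at x 0.25 to 0.5, y -0.32 to -0.12, and an open chest 0.15 m high, lid to 0.35 m, at x 0.2 to 0.57, y -0.15 to 0.21: pass above or round them.)
Things that resemble listed ones, but are neither listed nor needed, are in the scene too. There is more than one size of the ring; the one meant has the size given above.

How it is judged:
On the way:
1. the ring, spread wide by its eyes, is round the spindle (value of joint ring_jaw above 0.4 rad and horizontal distance between ring and spindle_axis below 0.018 m and z of ring in the frame of spindle_axis below 0.142 m), for 0.1 s.
At the end, for the whole second after the job is handed in: The ring sits in the spindle's groove: contracted (ring_jaw below 0.12 rad), round the spindle (hole centre within 8 mm of the axis), at groove height (underside 105 to 143 mm over the table, as the post is set), flat within 0.12 rad, at rest and let go (value of joint ring_jaw below 0.12 rad and horizontal distance between ring and spindle_axis below 0.008 m and z of ring in the frame of spindle_axis between 0.105 and 0.143 m and angle between ring's own z axis and vertical below 0.12 rad and linear speed of ring below 0.02 m/s); the robot touches nothing.
It fails at once if the stand (with its post, cap and spindle) is pressed or pushed with more than 24 N (contact force between stand and anything else above 24 N).
It fails at once if the tin opener is moved by more than 20 mm (distance of tin_opener from where it was at the start of the episode above 0.02 m).
It also fails if it takes over 66 s, if anything falls off the work surface, if the arm or the gripper's body presses on something with over 40 N, if the wrist force passes 120 N, or if a joint passes its speed limit or range.

### The arm

A 6-joint arm with a two-finger parallel gripper is mounted at the origin on the work surface; the furniture and walls round the work are solid. World frame = base frame: x ahead of the robot, y to its left, z up, the work surface at z = 0. Lengths are in m, angles in rad, forces in N, time in s.
With the tool pointing down it reaches from about 0.25 to 0.725 m from the base axis. Payload 4 kg.
Tool frame: the origin (TCP) lies on the centre line of the jaws, within the pads' length; the fingertips stand 17 mm ahead of it and the grasp point (between the pads) lies 2 mm behind it; z points along the fingers, y is the line along which they close (so a half turn about z gives the same grasp; the last joint's range is limited). The gripper opens to 85 mm and grips with 20 to 120 N. Pads are 22 mm wide; open, the fingers measure 114 mm over their backs; the gripper's body (76 mm by 85 mm) begins 54 mm behind the grasp point. The pads swing forward as they close: fully open they stand 13 mm farther back than shut.
Start: joints at [-1.218, 0.241, 0.005, 1.335, 0, 1.571], TCP at [0.173, -0.469, 0.248] pointing down, gripper open.
Joint ranges: [-2.72, 2.72], [-1.05, 1.87], [-1.09, 1.28], [-1.99, 2.15], [-1.42, 1.44], [-3.14, 3.14]. Speed limits (rad/s): [2.79, 2.79, 3.14, 3.14, 3.14, 3.14].

### API

Orientations are given as a unit quaternion [x, y, z, w].
In Python, from workcell import get_obs, imaging, order gives the robot as it stands.
- The arm moves only by the tool apply_moves, never from a script. Its argument "targets" is a list that holds one entry, the list of rows, each a list of 5 numbers: the shift along the world's x, y, z in units of 40 mm (1.0 is 40 mm), then the turn about the world's z in degrees, then the gripper command: -1 is shut, 1 is fully open, values between are in proportion. In form: [[[dx, dy, dz, turn, fingers], ...]]. A call has 1 to 8 rows; each row shifts and turns the commanded pose from where the row before left it; what a row does not reach is not made up. A row lasts 1/12 s, in which the tool goes at most 41.7 mm and 7.16 degrees, less where a joint would pass 70% of its speed; a pose out of reach is approached as far as the arm can. A call is refused whole if a number of a shift passes 1 or a number of a turn 7.16, either way. A call with a gripper value outside its range is refused whole. The fingers move at their own pace and stop on an object; the grip force is fixed at half the most. Time passes only in rows, so rows that do not move let the fingers close. It gives the time, the measured TCP pose, the force, the opening and the grip force at its end, in the units of the state.
- get_obs(): the state, without advancing time (a new reading comes with each control period).
- imaging.camera(name): name is "scene" or "top"; returns (picture, depth): 400x640x3 uint8, blue, green, red; 400x640 float32, m along the optical axis (not along the pixel's ray), 0 where there is no reading.
- imaging.get_calibration(name): a dict with "camera_matrix" (3x3 intrinsics, pixels), "eye" and "rotation" of the camera in the world. Camera axes: x right, y down, z forward; pixel columns grow to the right and rows downward; lengths in m; the calibration is good to about 2 mm. A picture is of the moment at which its call begins. get_calibration takes no time and is no camera call.
- order.job_done(): hands the job in; it is judged then, once.
The state is a dict: "clock": time; "joint_pos": joint angles; "joint_vel": joint speeds; "tau": joint torques, N m; "eef_pos": TCP position; "tool_rot": TCP orientation; "ft_force": force on the tool from outside, world axes, zero at the start; "ft_torque": the same for the moment, N m; "grip_width": finger opening in m; "grasp_force": force on a finger pad.
Only numpy, scipy, OpenCV 4.12 (cv2) and the standard library are available. Lean on these libraries where they do the work, as an engineer would, in place of code of your own. Each camera call takes 0.05 s, during which the arm holds its last target. There are 200 camera calls.

## Working session

There is one attempt and no reset: what is moved stays moved. The work goes in short steps, Python scripts to look and compute and a tool call to move; the robot and the scene stay as the last step left them, time stands still between calls to the robot, and variables do not carry over. Pictures are saved under pics/ and viewed, at most 10 in all, crops included, and the job is handed in when it is done.

Besides the shell and the picture viewer there is one more tool, called after "Emit:" as name(argument=value, ...) on one line, values as JSON. apply_moves: Moves the arm, as the interface text tells. Its arguments: {"type":"object","properties":{"targets":{"type":"array","items":{"type":"array","items":{"type":"array","items":{"type":"number"}}}}},"required":["targets"]}

```bash
mkdir -p pics; cat > h.py <<'E'
import numpy as np, cv2
from workcell import get_obs, imaging, order
def cam(n):
    p,d=imaging.camera(n); c=imaging.get_calibration(n)
    return p,d,np.array(c["camera_matrix"]),np.array(c["eye"]),np.array(c["rotation"])
def cloud(d,K,e,R):
    v,u=np.indices(d.shape); r=np.stack([(u-K[0,2])/K[0,0],(v-K[1,2])/K[1,1],np.ones(d.shape)],-1)
    return (r*d[...,None])@R.T+e
E
python3 - <<'E'
from h import *
for n in("scene","top"):
    p,d,K,e,R=cam(n); cv2.imwrite(f"pics/{n}.png",p); np.savez(f"{n}.npz",p=p,d=d,K=K,e=e,R=R); print(n,K.tolist(),e,R.tolist())
o=get_obs();print(o)
E
```

```text
scene [[497.0166602441643, 0.0, 317.0512926928996], [0.0, 497.0166602441643, 195.71470065768682], [0.0, 0.0, 1.0]] [0.64409302 0.80807878 0.81550303] [0.21016103367480998, 0.9431857152457209, -0.2511636189217477, -0.05612381857361738]
top [[435.7830138475354, 0.0, 325.00393864204926], [0.0, 435.7830138475354, 206.04668607477544], [0.0, 0.0, 1.0]] [0.34218331 0.39846382 0.91312582] [-0.7030160669261254, 0.7080032780776269, -0.047700980256395645, 0.047163379412792326]
{'clock': 0.1, 'joint_pos': array([-1.21798775e+00,  2.41366651e-01,  3.86887091e-03,  1.33525198e+00,
        1.24261936e-05,  1.57079410e+00]), 'joint_vel': array([-0.00061937, -0.00120811,  0.00245252,  0.00095636, -0.00075824,
        0.00087661]), 'tau': array([ 1.05424610e-03, -3.73136473e+01,  2.53010488e+01,  1.08562427e-02,
        2.39929676e-05, -1.75645431e-05]), 'eef_pos': array([ 0.17258101, -0.46868654,  0.24749128]), 'tool_rot': array([ 9.84480406e-01,  1.75491812e-01, -1.65286918e-04, -9.62648835e-04]), 'ft_force': array([ 0.62097498, -0.31176306, -0.30796384]), 'ft_torque': array([-0.00794231,  0.01145499, -0.05372904]), 'grasp_force': 0.0, 'grip_width': 0.08508044926840093}
```

View pics/scene.png

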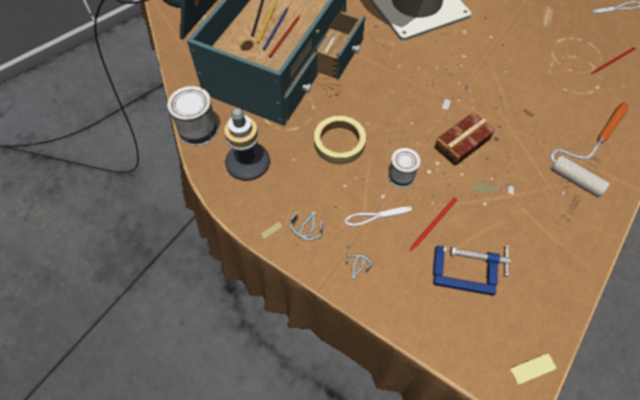

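View pics/top.png

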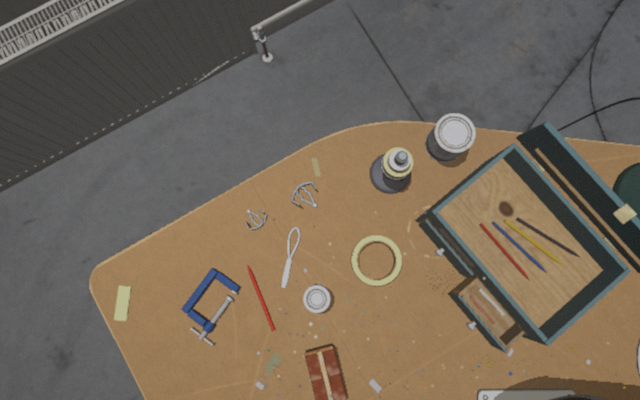

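The scene view shows the stand at (245,155), two rings at (308,226) and (358,264), and the tin opener at (378,215). In the top view these are the stand at (393,170), rings at (305,194) and (257,219), and the opener at (291,258). There are two candidates for the ring, so I'll measure both and check a crop.

```bash
cat > h.py <<'E'
import numpy as np, cv2
from scipy.spatial.transform import Rotation as Ro
from workcell import get_obs, imaging, order
def cam(n):
    p,d=imaging.camera(n); c=imaging.get_calibration(n)
    return p,d,np.array(c["camera_matrix"]),np.array(c["eye"]),Ro.from_quat(c["rotation"]).as_matrix()
def load(n):
    f=np.load(n+".npz"); R=f["R"]
    return f["p"],f["d"],f["K"],f["e"],(Ro.from_quat(R).as_matrix() if R.ndim==1 else R)
def cloud(d,K,e,R):
    v,u=np.indices(d.shape); r=np.stack([(u-K[0,2])/K[0,0],(v-K[1,2])/K[1,1],np.ones(d.shape)],-1)
    return (r*d[...,None])@R.T+e
def proj(P,K,e,R):
    q=(np.atleast_2d(P)-e)@R; return (q[:,:2]/q[:,2:])*[K[0,0],K[1,1]]+K[:2,2]
def plane(uv,z,K,e,R):
    r=np.c_[(np.atleast_2d(uv)-K[:2,2])/[K[0,0],K[1,1]],np.ones(len(np.atleast_2d(uv)))]@R.T
    return e+r*((z-e[2])/r[:,2])[:,None]
E
python3 - <<'E'
from h import *
p,d,K,e,R=load("top"); C=cloud(d,K,e,R)
hsv=cv2.cvtColor(p,cv2.COLOR_BGR2HSV)
print("table z",np.median(C[290:320,180:240,2]))
for (u,v) in((305,194),(257,219),(291,258)):
    s=np.s_[v-32:v+32,u-20:u+20]; m=(hsv[s][...,1]<90); P=C[s][m]
    print((u,v),m.sum(),P.min(0),P.max(0),np.median(P,0))
print("plane",plane([(305,194),(257,219)],0.005,K,e,R))
s=np.s_[140:200,365:425]; P=C[s].reshape(-1,3); 
for lo,hi in((.002,.02),(.1,.118),(.118,.135),(.135,.18)):
    q=P[(P[:,2]>lo)&(P[:,2]<hi)]; print(lo,len(q),q.mean(0) if len(q) else 0,(q.min(0),q.max(0)) if len(q) else 0)
a=cv2.resize(p[165:240,235:335],(800,600),interpolation=cv2.INTER_CUBIC); 
b=cv2.resize(load("scene")[0][195:285,280:400],(800,600),interpolation=cv2.INTER_CUBIC)
cv2.imwrite("pics/c1.png",a); cv2.imwrite("pics/c2.png",b)
E
```

```text
table z 0.00041723203938986986
(305, 194) 423 [ 0.34218331  0.39846382 -0.00434556] [0.5617695  0.47152716 0.91312582] [0.49850503 0.43315925 0.00245637]
(257, 219) 231 [ 0.41732187  0.50262842 -0.00435159] [0.460629   0.56638144 0.02447013] [0.43877592 0.54377086 0.00216736]
(291, 258) 492 [ 0.29311616  0.39846382 -0.00489679] [0.42368281 0.48967846 0.91312582] [0.35473057 0.47271634 0.00199764]
plane [[0.49079684 0.439374   0.005     ]
 [0.43847233 0.5399474  0.005     ]]
0.002 795 [0.52265183 0.26536712 0.00924114] (array([0.47899771, 0.18671723, 0.00201118]), array([0.60808109, 0.31217078, 0.0197876 ]))
0.1 353 [0.52931214 0.26140526 0.10586428] (array([0.50575992, 0.22964119, 0.1002141 ]), array([0.56236659, 0.28677405, 0.10926282]))
0.118 233 [0.53081845 0.26053261 0.12273222] (array([0.51521176, 0.23843719, 0.11814219]), array([0.55441804, 0.27811787, 0.13485547]))
0.135 134 [0.53249971 0.2593568  0.14937985] (array([0.52327545, 0.24674342, 0.13519373]), array([0.54545761, 0.26916851, 0.15653948]))
```

View pics/c1.png

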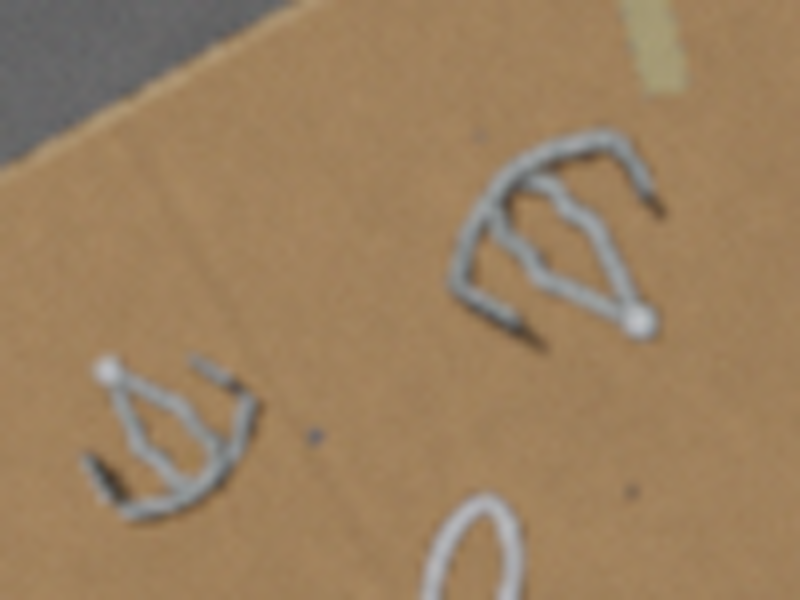

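View pics/c2.png

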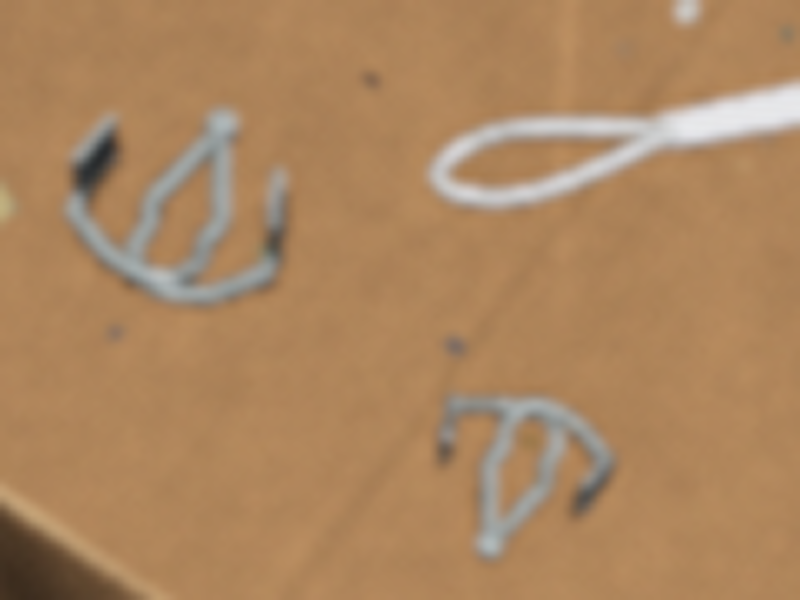

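Crop 1 has the larger ring at upper right, with its pivot at crop (640,320) and its front crossing near (495,195). The smaller ring has its pivot at (108,370) and front near (190,490). Next I'll measure their lengths and the eye spans.

```bash
python3 - <<'E'
from h import *
A=lambda L,n:[(235+u/8,165+v/8) for u,v in L] if n=="top" else [(280+u*.15,195+v*.15) for u,v in L]
T=load("top");S=load("scene")
for name,t,s in(("big",[(640,320),(498,190)],[(222,125),(165,285)]),("small",[(108,370),(205,480)],[(490,545),(535,408)])):
    for n,L,c in(("top",t,T),("scene",s,S)):
        P=plane(A(L,n),0.004,*c[2:]); dv=P[1]-P[0]; l=np.hypot(*dv[:2]); print(name,n,P[:,:2].round(4).tolist(),"len",l.round(4),"yaw",np.degrees(np.arctan2(dv[1],dv[0])).round(1),"hole",(P[0]+dv/l*.028)[:2].round(4))
# big eyes: depth points
for n,c,s in(("top",T,np.s_[178:212,288:322]),("scene",S,np.s_[205:245,285:328])):
    p,d,K,e,R=c; C=cloud(d,K,e,R)[s].reshape(-1,3); q=C[(C[:,2]>.012)&(C[:,2]<.04)]
    if len(q)>1:
        _,l,m=cv2.kmeans(q[:,:2].astype(np.float32),2,None,(3,50,1e-6),5,0); print(n,len(q),m.tolist(),q[:,2].max(),np.bincount(l.ravel()),"mid",m.mean(0),"dist",np.hypot(*(m[0]-m[1])))
        for k in(0,1):
            g=q[l.ravel()==k]; print(g.min(0).round(4),g.max(0).round(4))
# stand per-camera axis estimates
for n,c in(("top",T),("scene",S)):
    p,d,K,e,R=c; C=cloud(d,K,e,R).reshape(-1,3); C=C[np.hypot(C[:,0]-.53,C[:,1]-.26)<.06]
    for z in np.arange(.06,.18,.006):
        q=C[abs(C[:,2]-z)<.003]; 
        if len(q)>3: print(n,z.round(3),len(q),q[:,:2].min(0).round(3),q[:,:2].max(0).round(3))
E
```

```text
big top [[0.4673, 0.4184], [0.5023, 0.4558]] len 0.0512 yaw 46.9 hole [0.4865 0.4388]
big scene [[0.4688, 0.4187], [0.5032, 0.4563]] len 0.051 yaw 47.6 hole [0.4877 0.4394]
small top [[0.4551, 0.5582], [0.4259, 0.5323]] len 0.039 yaw -138.5 hole [0.4341 0.5396]
small scene [[0.4578, 0.5591], [0.4296, 0.5303]] len 0.0404 yaw -134.3 hole [0.4382 0.5391]
top 38 [[0.4675726592540741, 0.4558808207511902], [0.5051280856132507, 0.421831339597702]] 0.030677068000549812 [19 19] mid [0.48635036 0.43885607] dist 0.05069297
[0.4634 0.4486 0.0137] [0.4729 0.463  0.0307]
[0.4969 0.4156 0.0124] [0.5149 0.4516 0.0303]
scene 80 [[0.5082849860191345, 0.4228156805038452], [0.47177791595458984, 0.45701849460601807]] 0.03202745569972376 [55 25] mid [0.49003145 0.4399171 ] dist 0.05002598
[0.4993 0.4136 0.0121] [0.5175 0.4524 0.0314]
[0.4654 0.4473 0.0137] [0.5007 0.4638 0.032 ]
top 0.066 9 [0.506 0.239] [0.512 0.248]
top 0.084 28 [0.506 0.235] [0.551 0.288]
top 0.09 31 [0.505 0.241] [0.547 0.287]
top 0.096 25 [0.505 0.239] [0.543 0.286]
top 0.102 102 [0.506 0.23 ] [0.562 0.287]
top 0.108 253 [0.507 0.23 
[... 158 characters left out ...]
0.253] [0.533 0.269]
top 0.144 24 [0.523 0.247] [0.545 0.269]
top 0.15 77 [0.524 0.247] [0.543 0.269]
top 0.156 25 [0.527 0.252] [0.541 0.265]
scene 0.06 13 [0.529 0.266] [0.547 0.273]
scene 0.084 48 [0.507 0.25 ] [0.565 0.288]
scene 0.09 82 [0.508 0.256] [0.566 0.288]
scene 0.096 64 [0.512 0.254] [0.565 0.287]
scene 0.102 74 [0.507 0.245] [0.565 0.286]
scene 0.108 320 [0.508 0.234] [0.564 0.287]
scene 0.12 123 [0.516 0.241] [0.556 0.278]
scene 0.126 113 [0.516 0.244] [0.556 0.278]
scene 0.132 31 [0.525 0.257] [0.547 0.27 ]
scene 0.138 25 [0.528 0.258] [0.547 0.27 ]
scene 0.144 33 [0.525 0.252] [0.547 0.269]
scene 0.15 60 [0.527 0.251] [0.547 0.268]
scene 0.156 42 [0.529 0.252] [0.545 0.265]
```

The larger ring matches the description: its eyes are 50 mm apart centre to centre and it is about 55 mm long. The smaller one is the decoy. Estimates:
- **Ring hole:** (0.4877, 0.439), yaw 47.5°
- **Spindle axis:** (0.535, 0.259)
- **Post:** about 5 mm low

I'll rise first to clear the lamp, turning +27° on the way.

Emit:
apply_moves(targets=[[[0.2,0,1,3.4,1],[0.2,0,1,3.4,1],[0.2,0,1,3.4,1],[0.2,0,1,3.4,1],[0.2,0,1,3.4,1],[0.2,0,1,3.4,1],[0.2,0,1,3.4,1],[0.2,0,1,3.4,1]]])

```text
clock: 0.77
eef_pos: [0.2334, -0.4642, 0.5399]
tool_rot: [0.917, 0.399, 0.001, 0.017]
ft_force: [1.1, -0.2, -0.3]
grip_width: 0.0853
grasp_force: 0.0
```

Emit:
apply_moves(targets=[[[0,0.2,1,0,1],[0,0.2,1,0,1],[0,0,0,0,1]]])

```text
clock: 1.02
eef_pos: [0.2234, -0.4281, 0.5741]
tool_rot: [0.916, 0.398, 0.003, 0.044]
ft_force: [-0.7, 0.5, 0.8]
grip_width: 0.0854
grasp_force: 0.0
```

```bash
python3 - <<'E'
from h import *
o=get_obs();print(o["joint_pos"],o["eef_pos"],Ro.from_quat(o["tool_rot"]).as_matrix().round(3).tolist())
E
```

```text
[-1.08973105e+00  3.00712469e-01  9.68501350e-01  2.14984174e+00
 -3.37904868e-04  1.23236497e+00] [ 0.22335129 -0.42811344  0.57414687] [[0.683, 0.729, 0.041], [0.73, -0.679, -0.079], [-0.03, 0.083, -0.996]]
```

Emit:
apply_moves(targets=[[[-0.23,0.44,0.5,0,1],[-0.23,0.44,0.5,0,1],[-0.23,0.44,0.5,0,1],[-0.23,0.44,0.5,0,1],[-0.23,0.44,0.5,0,1],[-0.23,0.44,0.5,0,1],[0,0,0,0,1]]])

```text
clock: 1.6
eef_pos: [0.1627, -0.3137, 0.6194]
tool_rot: [0.915, 0.397, 0.005, 0.078]
ft_force: [-0.8, -0.1, 0.4]
grip_width: 0.0858
grasp_force: 0.0
```

```bash
python3 - <<'E'
from h import *
o=get_obs();print(o["joint_pos"],o["eef_pos"],Ro.from_quat(o["tool_rot"]).as_matrix().round(3).tolist())
E
```

```text
[-1.09189153e+00  1.62418915e-02  7.51932061e-01  2.14959840e+00
 -5.60595193e-04  1.23129941e+00] [ 0.16272409 -0.31374983  0.61939937] [[0.685, 0.725, 0.072], [0.726, -0.673, -0.139], [-0.053, 0.147, -0.988]]
```

Emit:
apply_moves(targets=[[[0.72,0.45,0.1,0,1],[0.72,0.45,0.1,0,1],[0.72,0.45,0.1,0,1],[0.58,0.75,0.1,0,1],[0.58,0.75,0.1,0,1],[0.58,0.75,0.1,0,1],[0.29,0.92,0.1,0,1],[0.29,0.92,0.1,0,1]]])

```text
clock: 2.27
eef_pos: [0.3433, -0.0995, 0.6089]
tool_rot: [0.913, 0.397, 0.013, 0.088]
ft_force: [0.5, 0.1, 0.5]
grip_width: 0.0849
grasp_force: 0.0
```

Emit:
apply_moves(targets=[[[0.26,0.96,0,0,1],[0.26,0.96,0,0,1],[0.26,0.96,-0.2,0,1],[0.26,0.96,-0.2,0,1],[0.26,0.96,-0.2,0,1],[0.26,0.96,-0.2,0,1],[0.26,0.96,-0.3,0,1],[0.26,0.96,-0.3,0,1]]])

```text
clock: 2.93
eef_pos: [0.4251, 0.2078, 0.5447]
tool_rot: [0.913, 0.398, 0.017, 0.091]
ft_force: [0.8, -1.2, 0.4]
grip_width: 0.0853
grasp_force: 0.0
```

Emit:
apply_moves(targets=[[[0.26,0.96,-0.3,0,1],[0.26,0.96,-0.5,0,1],[0.26,0.96,-1,0,1],[0.26,0.96,-1,0,1],[0.2,0.6,-1,0,1],[0.1,0.3,-1,0,1],[0,0,0,0,1]]])

```text
clock: 3.52
eef_pos: [0.4674, 0.3686, 0.3658]
tool_rot: [0.912, 0.399, 0.005, 0.095]
ft_force: [-0.2, -0.4, -3.6]
grip_width: 0.0852
grasp_force: 0.0
```

```bash
python3 - <<'E'
from h import *
o=get_obs();R=Ro.from_quat(o["tool_rot"]).as_matrix();print(o["joint_pos"],o["eef_pos"],R.round(3).tolist(),"ytool",np.degrees(np.arctan2(R[1,1],R[0,1])), (np.array([.4877,.439,.13])-o["eef_pos"])/.04)
E
```

```text
[ 0.75555082  0.4834127   0.64481029  1.78778088 -0.18318346  3.07659262] [0.46744474 0.368643   0.36575317] [[0.681, 0.727, 0.085], [0.729, -0.663, -0.17], [-0.067, 0.178, -0.982]] ytool -42.34179543779017 [ 0.50638152  1.7589251  -5.89382934]
```

Pushing past the arm's height limit tilted the commanded pose by about 11°, and that tilt has stuck. I'll turn until the lean points inward toward the base. Then I'll push on the same height limit, which should straighten the tool.

Emit:
apply_moves(targets=[[[-0.55,-0.43,0.3,7.1,1],[-0.55,-0.43,0.3,7.1,1],[-0.55,-0.43,0.2,7.1,1],[-0.55,-0.43,0.2,7.1,1],[-0.55,-0.43,0.2,7.1,1],[-0.55,-0.43,0.2,7.1,1],[-0.55,-0.43,0,7.1,1],[-0.55,-0.43,0,7.1,1]]])

```text
clock: 4.18
eef_pos: [0.2943, 0.2309, 0.4401]
tool_rot: [0.612, 0.785, 0.062, 0.071]
ft_force: [0.7, 0.1, -0.4]
grip_width: 0.085
grasp_force: 0.0
```

Emit:
apply_moves(targets=[[[0,0,0,7.1,1],[0,0,0,7.1,1],[0,0,0,7.1,1],[0,0,0,7.1,1],[0,0,0,7.1,1],[0,0,0,7.1,1],[0,0,0,7.1,1],[0,0,0,7.1,1]]])

```text
clock: 4.85
eef_pos: [0.2953, 0.2314, 0.4398]
tool_rot: [0.165, 0.982, 0.087, 0.035]
ft_force: [0.6, -0.7, -0.6]
grip_width: 0.0852
grasp_force: 0.0
```

Emit:
apply_moves(targets=[[[0,0,0,7.1,1],[0,0,0,7.1,1],[0,0,0,7.1,1],[0,0,0,7.1,1],[0,0,0,7.1,1],[0,0,0,7.1,1],[0,0,0,7.1,1],[0,0,0,7.1,1]]])

```text
clock: 5.52
eef_pos: [0.2955, 0.2314, 0.4395]
tool_rot: [-0.322, 0.942, 0.092, -0.011]
ft_force: [-0.0, -0.3, -0.2]
grip_width: 0.0851
grasp_force: 0.0
```

Emit:
apply_moves(targets=[[[0,0,0,7.1,1],[0,0,0,7.1,1],[0,0,0,7.1,1],[0,0,0,7.1,1],[0,0,0,7.1,1],[0,0,0,7.1,1],[0,0,0,7.1,1],[0,0,0,7.1,1]]])

```text
clock: 6.18
eef_pos: [0.2957, 0.2316, 0.4393]
tool_rot: [0.731, -0.676, -0.075, 0.053]
ft_force: [0.6, 0.5, -0.0]
grip_width: 0.0852
grasp_force: 0.0
```

```bash
cat > s.py <<'E'
from h import *
o=get_obs();R=Ro.from_quat(o["tool_rot"]).as_matrix();z=R[:,2];e=o["eef_pos"]
print(o["joint_pos"].round(3),e,"lean az",np.degrees(np.arctan2(z[1],z[0])),"tilt",np.degrees(np.arccos(-z[2])),"ytool",np.degrees(np.arctan2(R[1,1],R[0,1])),"az",np.degrees(np.arctan2(e[1],e[0])),"j1",np.degrees(o["joint_pos"][0]))
E
python3 s.py
```

```text
[ 0.573  0.096  0.307  1.923  0.119 -1.085] [0.29569125 0.23155106 0.43926977] lean az 172.57588083326843 tilt 10.610478297443423 ytool -175.27555540437933 az 38.06392449835056 j1 32.853741335535595
```

Emit:
apply_moves(targets=[[[0,0,0,7.1,1],[0,0,0,7.1,1],[0,0,0,7.1,1],[0,0,0,7.1,1],[0,0,0,7.1,1],[0,0,0,7.1,1],[0,0,0,2.5,1],[0,0,0,0,1]]])

```text
clock: 6.85
eef_pos: [0.2954, 0.232, 0.4391]
tool_rot: [0.934, -0.346, -0.049, 0.078]
ft_force: [1.3, 0.5, 0.2]
grip_width: 0.0857
grasp_force: 0.0
```

```bash
python3 s.py
```

```text
[ 6.650e-01  1.350e-01  3.480e-01  1.970e+00  1.000e-03 -1.768e+00] [0.2953562  0.23199106 0.43913989] lean az -142.32091602664045 tilt 10.600818603036123 ytool -130.434782427131 az 38.14828624628894 j1 38.09054439356144
```

Emit:
apply_moves(targets=[[[0,0,0.5,0,1],[0,0,0.5,0,1],[0,0,0.5,0,1],[0,0,0.5,0,1],[0,0,0.5,0,1],[0,0,0,0,1]]])

```text
clock: 7.35
eef_pos: [0.2909, 0.2284, 0.5121]
tool_rot: [0.935, -0.347, -0.042, 0.067]
ft_force: [-0.1, 0.2, -0.3]
grip_width: 0.0854
grasp_force: 0.0
```

```bash
python3 s.py
```

```text
[ 6.640e-01  1.570e-01  5.770e-01  2.150e+00  2.000e-03 -1.766e+00] [0.29089113 0.22841634 0.51205661] lean az -142.59189736324166 tilt 9.059924753970053 ytool -130.59308843495788 az 38.14005323319682 j1 38.06047868600315
```

Emit:
apply_moves(targets=[[[0,0,0.4,0,1],[0,0,0.4,0,1],[0,0,0.4,0,1],[0,0,0.4,0,1],[0,0,0,0,1]]])

```text
clock: 7.77
eef_pos: [0.2853, 0.2245, 0.5273]
tool_rot: [0.936, -0.347, -0.031, 0.048]
ft_force: [-0.6, 0.0, 0.2]
grip_width: 0.0854
grasp_force: 0.0
```

```bash
python3 s.py
```

```text
[ 6.650e-01  1.240e-01  5.880e-01  2.150e+00  2.000e-03 -1.767e+00] [0.28529857 0.22445906 0.5272538 ] lean az -142.8361938831561 tilt 6.5661053001058 ytool -130.60165069252267 az 38.193950272770756 j1 38.10868082396461
```

Emit:
apply_moves(targets=[[[0,0,0.4,0,1],[0,0,0.4,0,1],[0,0,0.4,0,1],[0,0,0.4,0,1],[0,0,0.4,0,1],[0,0,0.4,0,1],[0,0,0.4,0,1],[0,0,0,0,1]]])

```text
clock: 8.43
eef_pos: [0.279, 0.2196, 0.5538]
tool_rot: [0.937, -0.348, -0.01, 0.015]
ft_force: [0.1, -0.1, 0.5]
grip_width: 0.0853
grasp_force: 0.0
```

```bash
python3 s.py
```

```text
[ 6.650e-01  7.700e-02  6.200e-01  2.149e+00  2.000e-03 -1.766e+00] [0.2789887  0.21962173 0.55382815] lean az -144.83273747093716 tilt 2.0701945078216357 ytool -130.67834883891126 az 38.210052590022855 j1 38.123909124434725
```

Emit:
apply_moves(targets=[[[0,0,0.4,0,1],[0,0,0.4,0,1],[0,0,0.4,0,1],[0,0,0,0,1]]])

```text
clock: 8.77
eef_pos: [0.2771, 0.2182, 0.5651]
tool_rot: [0.938, -0.348, -0.001, 0.001]
ft_force: [0.7, -0.6, 0.6]
grip_width: 0.0854
grasp_force: 0.0
```

```bash
python3 s.py
```

```text
[ 6.660e-01  6.000e-02  6.370e-01  2.149e+00  2.000e-03 -1.766e+00] [0.27707578 0.21822465 0.5651275 ] lean az -178.62096214901104 tilt 0.1834713582144876 ytool -130.68514594861404 az 38.22393849151857 j1 38.134754013983695
```

Emit:
apply_moves(targets=[[[0.4,0.4,-0.82,-7.1,1],[0.4,0.4,-0.82,-7.1,1],[0.4,0.4,-0.82,-7.1,1],[0.4,0.4,-0.82,-7.1,1],[0.4,0.4,-0.82,-7.1,1],[0.4,0.4,-0.82,-7.1,1],[0.4,0.4,-0.82,-7.1,1],[0.4,0.4,-0.82,-7.1,1]]])

```text
clock: 9.43
eef_pos: [0.4059, 0.347, 0.2998]
tool_rot: [-0.657, 0.754, 0.003, -0.001]
ft_force: [-1.0, -0.4, 0.2]
grip_width: 0.0854
grasp_force: 0.0
```

Emit:
apply_moves(targets=[[[0.4,0.4,-0.8,-7.1,1],[0.4,0.4,-0.8,-7.1,1],[0.4,0.4,-0.8,-7.1,1],[0.4,0.4,-0.8,-7.1,1],[0.4,0.4,-0.8,-7.1,1],[0,0,0,0,1]]])

```text
clock: 9.93
eef_pos: [0.4838, 0.4255, 0.1292]
tool_rot: [-0.397, 0.918, 0.0, -0.007]
ft_force: [-1.3, -0.7, -2.1]
grip_width: 0.0851
grasp_force: 0.0
```

```bash
python3 s.py
```

```text
[ 0.719  0.604  0.246  1.227  0.005 -0.098] [0.48381559 0.42545589 0.12922121] lean az -159.8052148811064 tilt 0.8413639514494119 ytool 136.826149292535 az 41.32762658166857 j1 41.19355800940641
```

Emit:
apply_moves(targets=[[[0.1,0.34,-0.6,0.6,1],[0,0,-0.6,0,1],[0,0,-0.5,0,1],[0,0,0,0,1],[0,0,0,0,1]]])

```text
clock: 10.35
eef_pos: [0.4885, 0.4393, 0.073]
tool_rot: [-0.404, 0.915, 0.002, -0.001]
ft_force: [-0.4, -0.5, 0.4]
grip_width: 0.0856
grasp_force: 0.0
```

```bash
python3 s.py; python3 - <<'E'
from h import *
p,d,K,e,R=cam("scene"); a=cv2.resize(p[170:260,260:380],(800,600),interpolation=cv2.INTER_CUBIC); cv2.imwrite("pics/g1.png",a)
E
```

```text
[ 0.73   0.663  0.198  1.106  0.005 -0.102] [0.48852363 0.43926128 0.07303204] lean az 138.7566805696159 tilt 0.29667835252087793 ytool 137.6548582234337 az 41.96063522966924 j1 41.83219949461896
```

View pics/g1.png

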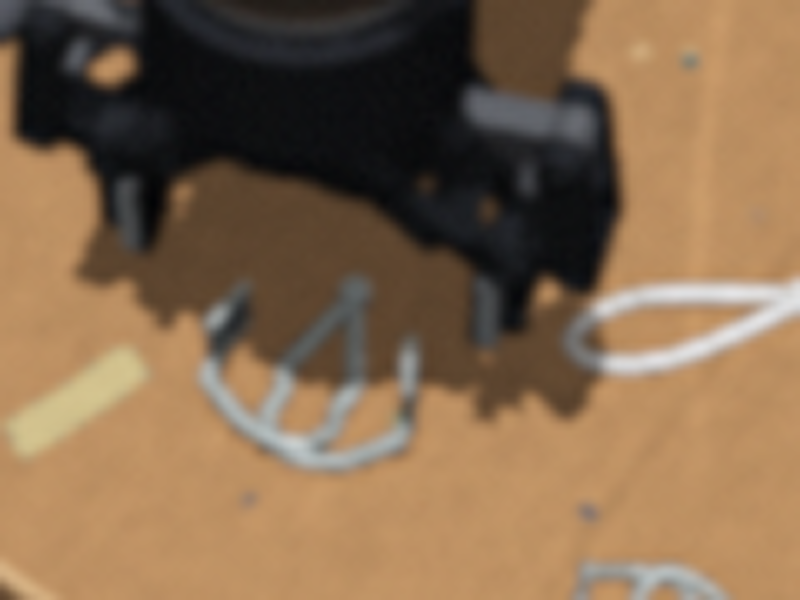

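The fingers straddle both eyes, at crop (230,320) and (410,380), and are clear of the opener at (580,340). I'll lower and close.

Emit:
apply_moves(targets=[[[0,0,-0.5,0,1],[0,0,-0.5,0,1],[0,0,-0.3,0,1],[0,0,0,0,1],[0,0,0,0,1]]])

```text
clock: 10.82
eef_pos: [0.4896, 0.4401, 0.0225]
tool_rot: [-0.404, 0.915, 0.003, 0.001]
ft_force: [0.3, -0.1, 0.1]
grip_width: 0.0853
grasp_force: 0.0
```

```bash
python3 s.py
```

```text
[ 0.73   0.713  0.147  1.001  0.005 -0.101] [0.48960013 0.44014835 0.0225211 ] lean az 103.30264396939255 tilt 0.3371721592985237 ytool 137.61720290536843 az 41.9554008808113 j1 41.82648375496215
```

Emit:
apply_moves(targets=[[[-0.04,-0.03,0,0,1],[0,0,0,0,0.4],[0,0,0,0,0],[0,0,0,0,-0.4],[0,0,0,0,-1],[0,0,0,0,-1],[0,0,0,0,-1],[0,0,0,0,-1]]])

```text
clock: 11.48
eef_pos: [0.4911, 0.443, 0.0272]
tool_rot: [-0.404, 0.915, 0.005, 0.006]
ft_force: [0.1, 3.2, 12.7]
grip_width: 0.0357
grasp_force: 59.8
```

Emit:
apply_moves(targets=[[[0,0,0,0,-1],[0,0,0,0,-1],[0,0,0,0,-1],[0,0,0,0,-1]]])

```text
clock: 11.82
eef_pos: [0.4911, 0.443, 0.0272]
tool_rot: [-0.404, 0.915, 0.005, 0.006]
ft_force: [-0.2, 3.1, 12.5]
grip_width: 0.0354
grasp_force: 59.8
```

Emit:
apply_moves(targets=[[[0,0,0.3,0,-1],[0,0,0.7,0,-1],[0,0,1,0,-1],[0,0,1,0,-1],[0,0,1,0,-1],[0,0,0.8,0,-1],[0,0,0.2,0,-1],[0,0,0,0,-1]]])

```text
clock: 12.48
eef_pos: [0.4891, 0.4399, 0.2265]
tool_rot: [-0.404, 0.915, 0.004, 0.004]
ft_force: [0.5, -0.5, -0.7]
grip_width: 0.0349
grasp_force: 60.8
```

```bash
python3 s.py; python3 - <<'E'
from h import *
np.set_printoptions(suppress=True,precision=4)
o=get_obs(); e0=o["eef_pos"]; Rt=Ro.from_quat(o["tool_rot"]).as_matrix()
print("grip",o["grip_width"],o["ft_force"])
ims=[]
for n in("scene","top"):
    p,d,K,e,R=cam(n); np.savez("h_"+n+".npz",p=p,d=d,K=K,e=e,R=R)
    u,v=proj(e0-[0,0,.015],K,e,R)[0].astype(int); print(n,u,v)
    if n=="scene": cv2.imwrite("pics/held.png",cv2.resize(p[max(v-45,0):v+45,u-60:u+60],(800,600),interpolation=cv2.INTER_CUBIC)); print(u-60,v-45)
E
```

```text
[ 0.73   0.566  0.437  1.431  0.005 -0.101] [0.48911421 0.4399382  0.22645924] lean az 68.09042305979052 tilt 0.6568220039103364 ytool 137.6111940448889 az 41.97008393633872 j1 41.84358477651994
grip 0.034889078311890864 [ 0.4779 -0.4754 -0.6616]
scene 305 164
245 119
top 298 174
```

View pics/held.png

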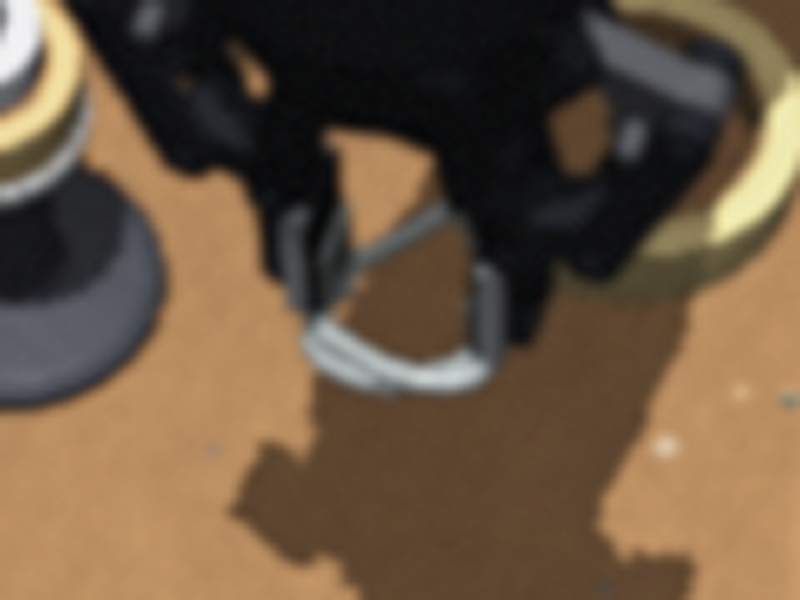

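The ring is held, spread and about level. Its front arc is at crop (410,385) and the eyes are flat against the pads. I'll measure where it sits in the tool frame.

```bash
python3 - <<'E'
from h import *
np.set_printoptions(suppress=True,precision=1)
o=get_obs(); e0=o["eef_pos"]; a=np.radians(47.6); ex=np.array([np.cos(a),np.sin(a),0]);ey=np.array([-np.sin(a),np.cos(a),0]);M=np.stack([ex,ey,[0,0,1]])
for n in("h_scene","h_top"):
    p,d,K,e,R=load(n); C=(cloud(d,K,e,R)-e0)@M.T*1000; g=p.max(-1)
    m=(np.abs(C[...,0])<50)&(abs(C[...,1])<40)&(C[...,2]>-40)&(C[...,2]<5); 
    print(n,m.sum()); q=np.c_[C[m],g[m]]
    for lo in range(-32,8,4):
        s=q[(q[:,2]>=lo)&(q[:,2]<lo+4)]
        if len(s): print(lo,len(s),"x",s[:,0].min(),s[:,0].max(),"y",s[:,1].min(),s[:,1].max())
    s=q[q[:,2]<-17]
    for y in range(-24,24,4):
        t=s[(s[:,1]>=y)&(s[:,1]<y+4)]
        if len(t): print(" y",y,"xmax",t[:,0].max(),"xmin",t[:,0].min(),"z",np.median(t[:,2]))
E
```

```text
h_scene 365
-24 4 x -24.81638275168033 18.83386000327298 y -13.841667420665646 5.086421912962139
-20 109 x -31.616276904212793 20.768228162093795 y -22.117648025390707 8.424727401886901
-16 56 x -25.93218185922272 20.18119519761991 y -18.96272235617111 21.900268679328338
-12 82 x -7.415846724725298 20.72708851233963 y -17.330963598668234 24.01545055344767
-8 19 x -8.800560317706713 13.414695032383921 y -24.380933364256162 24.41529512314222
-4 41 x -4.479049333761002 13.967170268924516 y -29.45282821694952 30.767840644411507
0 48 x -5.713948957500324 13.643956699513424 y -30.733298952364564 31.289000101670545
4 6 x -3.3261185198340164 14.262957734163654 y -30.892531887922516 31.31651056870186
 y -24 xmax 10.884934647342103 xmin 6.442268379178116 z -18.06043029087145
 y -20 xmax 16.309404081295114 xmin -13.79423560605637 z -17.78966495414952
 y -16 xmax 17.608375148350664 xmin -20.10120575629478 z -18.15544190830004
 y -12 xmax 19.20834203320262 xmin -23.408629400748143 z -18.24833668793935
 y -8 xmax 19.887618002769376 xmin -28.444897539677644 z -18.219715033584272
 y -4 xmax 20.76822
[... 588 characters left out ...]
657339625 y 25.9724816608559 25.9724816608559
-12 1 x -9.986136005236213 -9.986136005236213 y 18.117774222346263 18.117774222346263
-8 5 x -10.669999411803737 -6.632102908951755 y 20.819870882235815 30.94340869752401
-4 2 x -10.520729586117215 -6.351044325007271 y 20.115160025070516 32.39845352220886
0 4 x -10.666892965727252 -6.134117849146866 y 18.091278317935178 31.553012028575516
4 1 x -10.139638074570271 -10.139638074570271 y 21.60370889341919 21.60370889341919
 y 12 xmax -15.533854659772594 xmin -20.28768046346716 z -21.132288385013855
 y 16 xmax -9.809712044789345 xmin -19.153395587707287 z -21.08758971520369
 y 20 xmax -8.857184031668433 xmin -13.446062571056958 z -22.110586655238073
```

```bash
python3 - <<'E'
from h import *
for n in("top","scene"):
    p,d,K,e,R=load(n); C=cloud(d,K,e,R).reshape(-1,3); C=C[d.ravel()>0]
    r=C[:,:2]-[.5365,.26]; D=np.hypot(*r.T)
    for lo,hi in((.1,.14),(.14,.2),(.2,.4)):
        s=C[(D<.16)&(D>.035)&(C[:,2]>lo)&(C[:,2]<hi)]; 
        if len(s): print(n,lo,len(s),s.min(0).round(3),s.max(0).round(3),"nearest",np.hypot(*(s[:,:2]-[.5365,.26]).T).min().round(3))
print((np.array([.5365,.260,.235])-get_obs()["eef_pos"])/.04)
E
```

```text
top 0.1 239 [0.398 0.101 0.1  ] [0.522 0.209 0.14 ] nearest 0.11
top 0.14 487 [0.4   0.101 0.14 ] [0.521 0.208 0.153] nearest 0.112
top 0.2 14 [0.525 0.1   0.336] [0.529 0.104 0.35 ] nearest 0.157
scene 0.1 1097 [0.398 0.101 0.1  ] [0.524 0.208 0.14 ] nearest 0.109
scene 0.14 591 [0.399 0.101 0.14 ] [0.523 0.209 0.154] nearest 0.109
[ 1.22771518 -4.45950136  0.35481665]
```

Nothing comes within about 0.11 m of the stand at gripper height. I'll move the ring over the spindle.

Emit:
apply_moves(targets=[[[0.22,-0.8,0.1,0,-1],[0.22,-0.8,0.1,0,-1],[0.22,-0.8,0.1,0,-1],[0.22,-0.8,0,0,-1],[0.22,-0.8,0,0,-1],[0.13,-0.45,0,0,-1],[0,0,0,0,-1],[0,0,0,0,-1]]])

```text
clock: 13.25
eef_pos: [0.5361, 0.2592, 0.2309]
tool_rot: [-0.403, 0.915, 0.003, -0.002]
ft_force: [-0.8, 0.0, -0.6]
grip_width: 0.0351
grasp_force: 60.8
```

```bash
python3 s.py; python3 - <<'E'
from h import *
np.set_printoptions(suppress=True,precision=4)
o=get_obs(); e0=o["eef_pos"]; print(o["ft_force"],o["grip_width"],(np.array([.5365,.260,.235])-e0)/.04)
p,d,K,e,R=cam("scene"); np.savez("a_scene.npz",p=p,d=d,K=K,e=e,R=R)
u,v=proj(e0-[0,0,.04],K,e,R)[0].astype(int); print(u,v)
cv2.imwrite("pics/over.png",cv2.resize(p[v-45:v+45,u-60:u+60],(800,600),interpolation=cv2.INTER_CUBIC))
E
```

```text
[ 0.447  0.443  0.25   1.382  0.006 -0.381] [0.53610335 0.25919993 0.2309282 ] lean az 152.1065453318296 tilt 0.43093057030808873 ytool 137.47008374784315 az 25.803243784063714 j1 25.636514811639525
[-0.8362  0.0229 -0.6004] 0.03508461677350966 [0.0099 0.02   0.1018]
234 97
```

View pics/over.png

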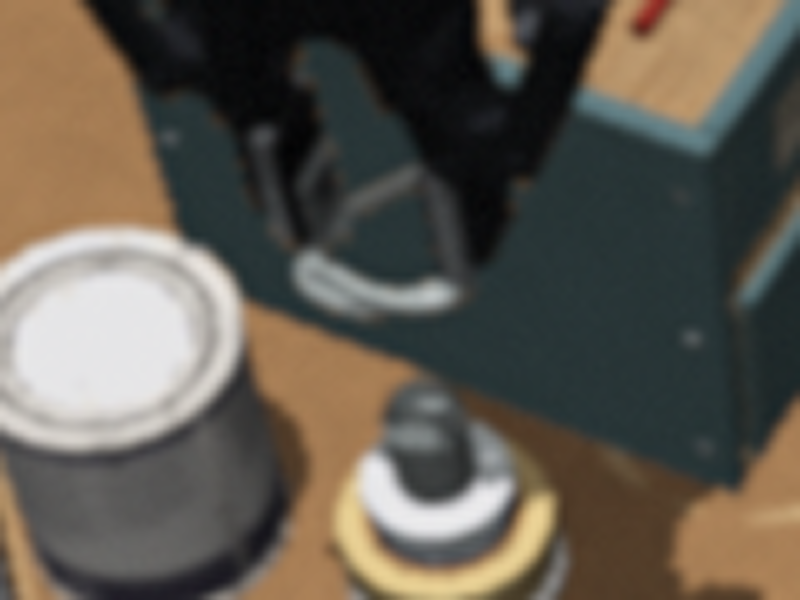

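```bash
python3 - <<'E'
from h import *
np.set_printoptions(suppress=True,precision=1)
p,d,K,e,R=load("a_scene"); C=cloud(d,K,e,R); cr=lambda P:(proj(P,K,e,R)-[234-60,97-45])*20/3
for z in(.15,.158,.19,.204,.209,.23): print(z,"tcp",cr([.5361,.2592,z]))
a=np.radians(47.5);ex=np.array([np.cos(a),np.sin(a),0]);ey=np.array([-np.sin(a),np.cos(a),0])
for x in(-34,0,20.9):print(x,cr(np.array([.5361,.2592,.2065])+ex*x/1000))
for y in(18.5,-18.5):print(y,[cr(np.array([.5361,.2592,.204+h])+ey*y/1000+ex*x/1000) for x in(-9,9) for h in(.008,.030)])
# spindle & ring in tool frame from this one view
M=np.stack([ex,ey,[0,0,1]]); Q=(C-[.5361,.2592,0])@M.T*1000
Q=Q[(abs(Q[...,0])<60)&(abs(Q[...,1])<60)]
for lo,hi in((100,112),(117,128),(133,143),(143,152),(152,170)):
    s=Q[(Q[:,2]>lo)&(Q[:,2]<hi)&(np.hypot(Q[:,0],Q[:,1])<35)]; print(lo,len(s),s.min(0),s.max(0),np.median(s[:,2]))
s=Q[(Q[:,2]>200)&(Q[:,2]<216)&(abs(Q[:,1])<26)&(Q[:,0]<40)]
for y in range(-24,24,4):
    t=s[(s[:,1]>=y)&(s[:,1]<y+4)]
    if len(t): print(y,t[:,0].min(),t[:,0].max(),np.median(t[:,2]))
E
```

```text
0.15 tcp [[423.8 411. ]]
0.158 tcp [[419.4 390.8]]
0.19 tcp [[401.2 306.5]]
0.204 tcp [[392.8 267.8]]
0.209 tcp [[389.8 253.7]]
0.23 tcp [[376.6 192.7]]
-34 [[443.8 160. ]]
0 [[391.3 260.7]]
20.9 [[358.  324.7]]
18.5 [array([[473.8, 235.4]]), array([[462. , 170.9]]), array([[446. , 290.4]]), array([[433.4, 226.5]])]
-18.5 [array([[330.9, 200.7]]), array([[315.8, 135.8]]), array([[301.7, 254.9]]), array([[285.7, 190.6]])]
100 390 [-30.9 -31.2 100.1] [ 28.1  28.6 111.8] 106.94123111823478
117 232 [-22.  -20.2 117. ] [ 19.6  19.  127.9] 123.15375348965324
133 47 [ -5.6  -8.8 133. ] [  9.9  10.6 143. ] 139.0804055178958
143 67 [-12.5 -11.2 143.3] [ 10.2  10.  151.8] 148.58395088650323
152 55 [ -8.7  -8.1 152. ] [  6.9   7.3 156.9] 153.7796991754603
-24 2.6116914110056 8.855496925988678 207.8731750281605
-20 -15.993417605323692 13.268757394966217 208.1051950906201
-16 -19.358982146577805 16.633482467339554 208.96035746650327
-12 -23.629165397227958 17.772200948123587 208.54035719289598
-8 -28.789101351412864 16.88135291688095 208.55968465167564
-4 -28.426489543076787 16.542393007665492 212.15450828761206
0 13.790187182556384 17.362655575989585 210.99308794203552
4 12.984016992161964 17.503916877098543 213.31949420338793
8 11.00054244276981 18.193844474051115 214.08429054527434
12 9.532362267937637 18.35319688966328 214.24801238735387
16 8.27733569818192 14.974875972369675 213.74111506420869
20 2.7838948970024417 12.06309267385593 212.45908570980004
```

By projection the ring is centred over the spindle within about 1 mm; the ring is at crop (380,285) and the spindle tip at (425,395). I'll descend now and watch the forces.

Emit:
apply_moves(targets=[[[0,0,-0.5,0,-1],[0,0,-0.5,0,-1],[0,0,0,0,-1],[0,0,0,0,-1]]])

```text
clock: 13.63
eef_pos: [0.5352, 0.2615, 0.1916]
tool_rot: [-0.405, 0.915, 0.003, -0.002]
ft_force: [-1.0, 0.2, -0.1]
grip_width: 0.0347
grasp_force: 60.8
```

Emit:
apply_moves(targets=[[[0,0,-0.1,0,-1],[0,0,-0.1,0,-1],[0,0,0,0,-1],[0,0,0,0,-1]]])

```text
clock: 13.97
eef_pos: [0.5371, 0.2611, 0.186]
tool_rot: [-0.404, 0.915, 0.003, 0.001]
ft_force: [-0.7, 0.1, -0.1]
grip_width: 0.0351
grasp_force: 60.9
```

Emit:
apply_moves(targets=[[[0,0,-0.1,0,-1],[0,0,-0.1,0,-1],[0,0,0,0,-1],[0,0,0,0,-1]]])

```text
clock: 14.3
eef_pos: [0.5368, 0.2606, 0.1772]
tool_rot: [-0.404, 0.915, 0.003, -0.0]
ft_force: [-0.1, 0.4, -0.8]
grip_width: 0.035
grasp_force: 60.9
```

Emit:
apply_moves(targets=[[[0,0,-0.1,0,-1],[0,0,-0.1,0,-1],[0,0,0,0,-1],[0,0,0,0,-1]]])

```text
clock: 14.63
eef_pos: [0.5367, 0.2607, 0.1691]
tool_rot: [-0.404, 0.915, 0.003, -0.0]
ft_force: [0.3, 0.1, -1.1]
grip_width: 0.0354
grasp_force: 60.9
```

Emit:
apply_moves(targets=[[[0,0,-0.1,0,-1],[0,0,-0.1,0,-1],[0,0,0,0,-1],[0,0,0,0,-1]]])

```text
clock: 14.97
eef_pos: [0.5367, 0.2607, 0.1612]
tool_rot: [-0.404, 0.915, 0.003, -0.0]
ft_force: [0.1, -0.2, -0.1]
grip_width: 0.0353
grasp_force: 60.9
```

Emit:
apply_moves(targets=[[[0,0,-0.05,0,-1],[0,0,-0.05,0,-1],[0,0,0,0,-1],[0,0,0,0,-1]]])

```text
clock: 15.3
eef_pos: [0.5369, 0.2608, 0.1575]
tool_rot: [-0.404, 0.915, 0.003, 0.0]
ft_force: [0.6, 0.4, -0.0]
grip_width: 0.0349
grasp_force: 60.9
```

Emit:
apply_moves(targets=[[[0,0,-0.05,0,-1],[0,0,-0.05,0,-1],[0,0,0,0,-1],[0,0,0,0,-1]]])

```text
clock: 15.63
eef_pos: [0.5369, 0.2608, 0.1534]
tool_rot: [-0.404, 0.915, 0.003, 0.0]
ft_force: [-0.8, -0.1, -0.8]
grip_width: 0.0353
grasp_force: 60.9
```

Emit:
apply_moves(targets=[[[0,0,-0.05,0,-1],[0,0,0,0,-1],[0,0,0,0,-1]]])

```text
clock: 15.88
eef_pos: [0.5369, 0.2608, 0.1515]
tool_rot: [-0.404, 0.915, 0.003, 0.0]
ft_force: [0.1, 1.2, -0.7]
grip_width: 0.0355
grasp_force: 60.9
```

Emit:
apply_moves(targets=[[[0,0,-0.05,0,-1],[0,0,0,0,-1],[0,0,0,0,-1]]])

```text
clock: 16.13
eef_pos: [0.5372, 0.261, 0.15]
tool_rot: [-0.404, 0.915, 0.003, 0.001]
ft_force: [-0.5, -0.5, 1.7]
grip_width: 0.0352
grasp_force: 61.3
```

Emit:
apply_moves(targets=[[[0,0,-0.05,0,-1],[0,0,0,0,-1],[0,0,0,0,-1]]])

```text
clock: 16.38
eef_pos: [0.5372, 0.261, 0.1479]
tool_rot: [-0.404, 0.915, 0.003, 0.001]
ft_force: [-0.1, 0.1, 3.4]
grip_width: 0.0354
grasp_force: 61.6
```

Contact with the cap came at a TCP height of about 0.1505. Home should be near 0.1415.

Emit:
apply_moves(targets=[[[0,0,-0.05,0,-1],[0,0,-0.05,0,-1],[0,0,0,0,-1],[0,0,0,0,-1]]])

```text
clock: 16.72
eef_pos: [0.5372, 0.261, 0.1439]
tool_rot: [-0.404, 0.915, 0.003, 0.001]
ft_force: [-0.4, 0.3, 4.1]
grip_width: 0.0351
grasp_force: 62.0
```

Emit:
apply_moves(targets=[[[0,0,-0.05,0,-1],[0,0,0,0,-1],[0,0,0,0,-1]]])

```text
clock: 16.97
eef_pos: [0.5372, 0.261, 0.1418]
tool_rot: [-0.404, 0.915, 0.003, 0.001]
ft_force: [0.2, 0.7, 5.1]
grip_width: 0.0353
grasp_force: 62.2
```

Emit:
apply_moves(targets=[[[0,0,-0.05,0,-1],[0,0,0,0,-1],[0,0,0,0,-1]]])

```text
clock: 17.22
eef_pos: [0.5373, 0.2611, 0.1413]
tool_rot: [-0.404, 0.915, 0.003, 0.001]
ft_force: [-1.7, -1.1, 11.8]
grip_width: 0.0349
grasp_force: 63.6
```

The cap is home: the force jumped to about 12 N against the stop. I'll open slowly and follow down slightly to make up for the pads' upward swing.

Emit:
apply_moves(targets=[[[0,0,0,0,-0.06],[0,0,-0.02,0,0.0],[0,0,-0.02,0,0.06],[0,0,0,0,0.12],[0,0,0,0,0.12]]])

```text
clock: 17.63
eef_pos: [0.5373, 0.2607, 0.1385]
tool_rot: [-0.404, 0.915, 0.003, 0.001]
ft_force: [-0.3, 0.0, 6.3]
grip_width: 0.048
grasp_force: 6.2
```

Emit:
apply_moves(targets=[[[0,0,-0.02,0,0.18],[0,0,-0.01,0,0.24],[0,0,0,0,0.3],[0,0,0,0,0.3]]])

```text
clock: 17.97
eef_pos: [0.537, 0.2605, 0.1369]
tool_rot: [-0.404, 0.915, 0.003, 0.0]
ft_force: [-0.9, -1.9, 3.5]
grip_width: 0.0554
grasp_force: 4.0
```

Emit:
apply_moves(targets=[[[0,0,0,0,0.5],[0,0,0,0,0.7],[0,0,0,0,0.8],[0,0,0,0,0.8],[0,0,0,0,0.8]]])

```text
clock: 18.38
eef_pos: [0.5367, 0.2609, 0.1362]
tool_rot: [-0.404, 0.915, 0.003, -0.0]
ft_force: [-0.7, 0.6, 0.4]
grip_width: 0.0769
grasp_force: 0.0
```

```bash
python3 - <<'E'
from h import *
o=get_obs(); e0=o["eef_pos"]; print(o["ft_force"],o["grip_width"])
p,d,K,e,R=cam("scene"); np.savez("b_scene.npz",p=p,d=d,K=K,e=e,R=R)
u,v=proj([.5365,.26,.12],K,e,R)[0].astype(int); print(u,v)
cv2.imwrite("pics/rel.png",cv2.resize(p[v-45:v+45,u-60:u+60],(800,600),interpolation=cv2.INTER_CUBIC))
E
```

```text
[-0.73171945  0.57588665  0.43565649] 0.07691695262617666
239 124
```

View pics/rel.png

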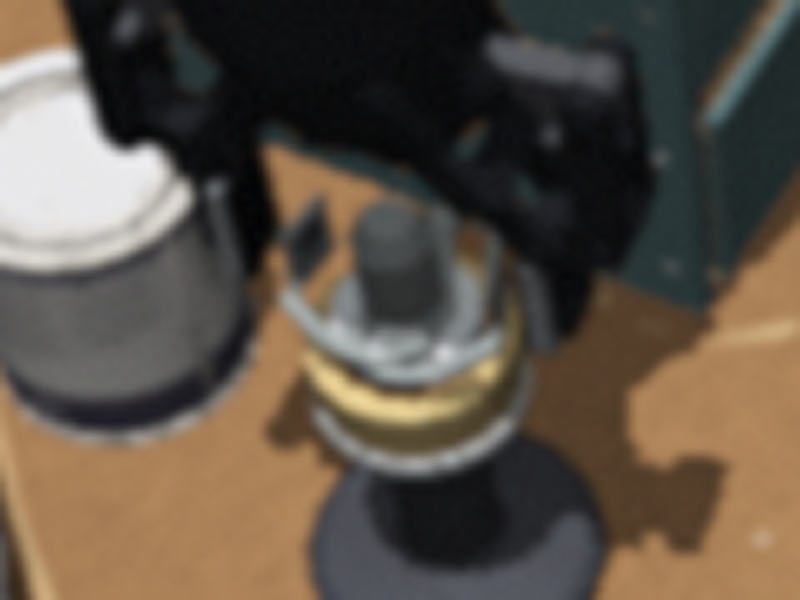

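The ring is relaxed around the spindle, with its eyes wide apart at crop (310,240) and (495,270), and the fingers are clear of it. I'll rise and check.

Emit:
apply_moves(targets=[[[0,0,0.1,0,1],[0,0,0.3,0,1],[0,0,0.6,0,1],[0,0,1,0,1],[0,0,1,0,1],[0,0,0.5,0,1],[0,0,0,0,1],[0,0,0,0,1]]])

```text
clock: 19.1
eef_pos: [0.5378, 0.2613, 0.279]
tool_rot: [-0.404, 0.915, 0.003, 0.003]
ft_force: [1.1, 0.0, -0.2]
grip_width: 0.0857
grasp_force: 0.0
```

```bash
python3 - <<'E'
from h import *
np.set_printoptions(suppress=True,precision=4)
o=get_obs(); print(o["clock"],o["eef_pos"],o["ft_force"])
for n in("scene","top"):
    p,d,K,e,R=cam(n)
    if n=="scene":
        u,v=proj([.5365,.26,.12],K,e,R)[0].astype(int)
        cv2.imwrite("pics/fin.png",cv2.resize(p[v-45:v+45,u-60:u+60],(800,600),interpolation=cv2.INTER_CUBIC))
    C=cloud(d,K,e,R).reshape(-1,3); r=np.hypot(C[:,0]-.536,C[:,1]-.26)
    s=C[(r<.05)&(r>.022)&(C[:,2]>.113)&(C[:,2]<.16)]; print(n,len(s),s.min(0),s.max(0))
E
```

```text
19.1 [0.5378 0.2613 0.279 ] [ 1.1342  0.0454 -0.1931]
scene 255 [0.5105 0.232  0.1159] [0.5656 0.2886 0.1502]
top 107 [0.509  0.2338 0.1139] [0.5476 0.2884 0.1485]
```

View pics/fin.png

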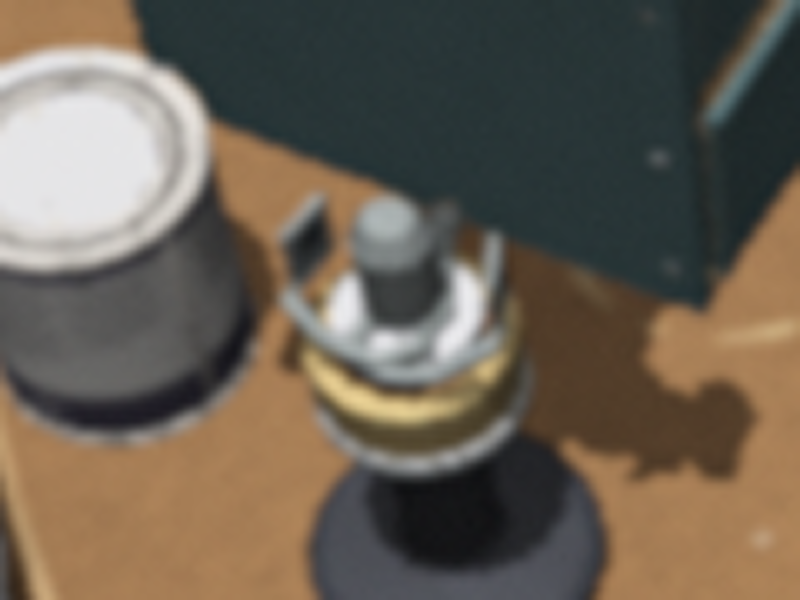

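The ring is seated level in the groove, with its eyes wide at crop (310,235) and (495,270), and it didn't move as the arm rose. I'll hand the job in.

```bash
python3 -c "
from workcell import order; print(order.job_done())"
```

```text
the job is handed in; nothing more can be done
None
```

The ring is in the spindle's groove holding the cap down, the gripper is clear, and I handed the job in at about 19 s; the judge's result was not shown.

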